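# Feel for the focus touch pad with the gauge rod

### The job

A sprung touch pad is hidden at an unknown depth under the round guide hole in the top of the aluminium touch-off box. Take the square-headed gauge rod out of the wooden stand, lower it upright through the middle of the hole without touching the hole's sides or the box, until you feel its tip press on the pad, and finish while still gripping the rod there: centred, upright and pressing the sprung pad lightly, not jammed hard down. Leave the other two gauges in their sockets.

Things in the scene. Friction and masses are not known exactly. Their poses are not given: they have to be found in the camera images.
- gauge: the square-headed gauge rod, 160 mm long, about 0.16 kg: round steel shank, diameter 12 mm, 120 mm long; on top a plain aluminium head, 22 x 22 mm square, 40 mm tall. Origin: centre of the shank's lower end; z up the rod; x, y square to the head's flats. Starts upright in any one of the stand's three sockets, lower 40 mm inside, free to lift out
- gauge_tip (a point): centre of the lower end of the gauge rod (same point as its origin)
- gauge_head (a point): centre of the gauge rod's square head, 140 mm above the tip: the place to grip
- stand: fixed plywood block, 70 x 260 mm, 50 mm tall, with three blind sockets of 14 mm diameter, 40 mm deep, in a row along its y axis at -80, 0 and +80 mm. Origin at the centre of its underside
- disc_gauge: another gauge in the stand, to be left alone: same 12 mm shank, 120 mm long, with a flat round disc head 32 mm across and 14 mm thick. Origin at its lower end
- tee_gauge: another gauge in the stand, to be left alone: same shank with a thin crossbar 50 mm long and 12 mm thick at its top. Origin at its lower end
- well: the touch-off box: fixed closed aluminium box, 110 x 100 mm, 95 mm tall; in the middle of its 20 mm thick top is the upright round guide hole, 22 mm diameter (5 mm all round the 12 mm rod); below the top it is hollow. Origin at the centre of its underside, z up
- well_mouth (a point): centre of the guide hole at the upper face of the box, 95 mm above the table
- touchpad: fixed foot of the touch pad, on the table inside the box; origin at its underside, on the hole's axis. Carries the sprung pad, a level steel disc 44 mm across, its top at an unknown height 28 to 58 mm above the table (37 to 67 mm below the hole's mouth). It yields from about 2.5 N, plus 0.35 N per mm; solid after 14 mm (7.5 N)

How it is judged:
By the outcome, as a careful person would: the job done as asked, in the order asked, and still so for the second after the job is handed in, while the arm keeps its last pose, push and grip.
It also fails if it takes over 51 s, if anything falls off the work surface, if the arm or the gripper's body presses on something with over 40 N, if the wrist force passes 120 N, or if a joint passes its speed limit or range.

### The arm

A 6-joint arm with a two-finger parallel gripper is mounted at the origin on the work surface. World frame = base frame: x ahead of the robot, y to its left, z up, the work surface at z = 0. Lengths are in mm, angles in rad, forces in N, time in s.
With the tool pointing down it reaches from about 300 to 775 mm from the base axis. Payload 14.6 kg.
Tool frame: the origin (TCP) lies midway between the tips of the shut fingers; the grasp point (between the pads) lies 19 mm behind it; z points along the fingers, y is the line along which they close (so a half turn about z gives the same grasp; the last joint's range is limited). The gripper opens to 94 mm and grips with 3 to 60 N. Pads are 16 mm wide; open, the fingers measure 119 mm over their backs; the gripper's body (75 mm by 177 mm) begins 78 mm behind the grasp point.
Start: joints at [-1.362, 0.3, 1.521, -0, 1.321, -0.067], TCP at [149.767, -529.206, 205.446] pointing down, gripper open.
Joint ranges: [-3.03, 3.03], [-0.79, 2.21], [0.23, 2.52], [-1.04, 4.18], [0, 3.07], [-2.55, 2.55]. Speed limits (rad/s): [2.22, 2.22, 2.57, 3.14, 3.14, 3.14].

### API

Orientations are given as [roll, pitch, yaw] about the fixed x, y, z axes, in that order (R = Rz(yaw) Ry(pitch) Rx(roll)).
In Python, from cell import manip gives the robot as it stands.
- The arm moves only by the shell command python3 -m creep 'ROWS' [OPENING] [FORCE]. ROWS is text: rows parted by semicolons, each of 6 numbers parted by spaces: the shift along the tool's x, y, z normalised to -1 to 1, where 1 is 4 cm, then the turn, a rotation vector about the tool's x, y, z normalised to -1 to 1, where 1 is pi rad. In form: dx dy dz ax ay az; .... A call has 1 to 20 rows; each row shifts and turns the commanded pose from where the row before left it, along the tool's axes as they then stand; what a row does not reach is not made up. A row lasts 1/8 s, in which the tool goes at most 62.5 mm and 10.7 degrees, less where a joint would pass 70% of its speed; a pose out of reach is approached as far as the arm can. A call with a number of a shift or a turn outside -1 to 1 is refused whole. A call with a gripper value outside its range is refused whole. OPENING is the closure, from 0 (fully open) to 1 (shut), set as the call begins (- or left out, the last holds). The fingers move at their own pace and stop on an object; FORCE is the grip in N (left out, the last holds). Time passes only in rows, so rows that do not move let the fingers close. It gives the time, the measured TCP pose, the force, the opening and the grip force at its end, in the units of the state.
- manip.read_state(): the state, without advancing time (a new reading comes with each control period).
- manip.camera(name): name is "scene" or "top"; returns a dict with "color" (400x640x3 uint8, red, green, blue), "range_z" (400x640 float32, mm along the optical axis (not along the pixel's ray), 0 where there is no reading), "camera_matrix" (3x3 intrinsics, pixels), "T" (4x4, takes a point from camera to world coordinates). Camera axes: x right, y down, z forward; pixel columns grow to the right and rows downward; lengths in mm; the calibration is good to about 2 mm. A picture is of the moment at which its call begins.
- manip.sign_off(): hands the job in; it is judged then, once.
The state is a dict: "clock": time; "joints": joint angles; "qd": joint speeds; "effort": joint torques, N m; "eef_pos": TCP position; "eef_rot": TCP orientation; "wrist_force": force on the tool from outside, world axes, zero at the start; "moment": the same for the moment, N m; "finger_gap": finger opening in mm; "finger_force": force on a finger pad.
Only numpy, scipy, OpenCV 4.12 (cv2) and the standard library are available. Lean on these libraries where they do the work, as an engineer would, in place of code of your own. Each camera call takes 0.05 s, during which the arm holds its last target. There are 200 camera calls.

## Working session

There is one attempt and no reset: what is moved stays moved. The work goes in short steps, Python scripts to look and compute and a shell command to move; the robot and the scene stay as the last step left them, time stands still between calls to the robot, and variables do not carry over. Pictures are saved under pics/ and viewed, at most 10 in all, crops included, and the job is handed in when it is done.

```bash
ls; mkdir -p pics; python3 - <<'E'
from cell import manip
import cv2,numpy as np
s=manip.read_state();print(s)
for n in("scene","top"):
    c=manip.camera(n);np.savez(f"pics/{n}0.npz",**c);cv2.imwrite(f"pics/{n}0.png",c["color"][...,::-1]);print(n,c["camera_matrix"].round(1).tolist(),c["T"].round(3).tolist())
E
```

```text
pics
{'clock': 0.0, 'joints': array([-1.36157765e+00,  3.00478217e-01,  1.52161001e+00, -1.50123593e-05,
        1.32073341e+00, -6.66202521e-02]), 'qd': array([ 0.00222126,  0.00107647, -0.00013681, -0.00082921,  0.00045138,
        0.00054722]), 'effort': array([ 1.31868161e-03, -5.31810594e+01, -3.52733767e+01,  7.09147705e-02,
        2.44433549e-02, -5.65753635e-05]), 'eef_pos': array([ 149.71822788, -528.93413889,  204.87020474]), 'eef_rot': array([-3.14036544e+00, -6.73054728e-05,  2.75842608e-01]), 'wrist_force': array([ 1.15812251, -0.23666437, -0.01100035]), 'moment': array([-2.23452361e-02,  9.86753852e-05,  2.51587696e-02]), 'finger_force': 0.0, 'finger_gap': 94.02639170720508}
scene [[393.1, 0.0, 318.3], [0.0, 393.1, 196.7], [0.0, 0.0, 1.0]] [[0.512, 0.577, -0.636, 1086.006], [0.859, -0.34, 0.383, -344.254], [0.004, -0.743, -0.67, 681.0], [0.0, 0.0, 0.0, 1.0]]
top [[403.6, 0.0, 327.1], [0.0, 403.6, 200.9], [0.0, 0.0, 1.0]] [[0.027, -0.999, 0.034, 502.615], [-1.0, -0.028, -0.01, -19.678], [0.011, -0.033, -0.999, 965.615], [0.0, 0.0, 0.0, 1.0]]
```

View pics/scene0.png

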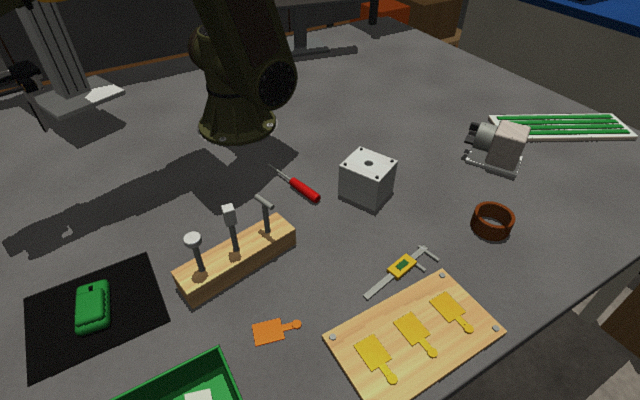

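View pics/top0.png

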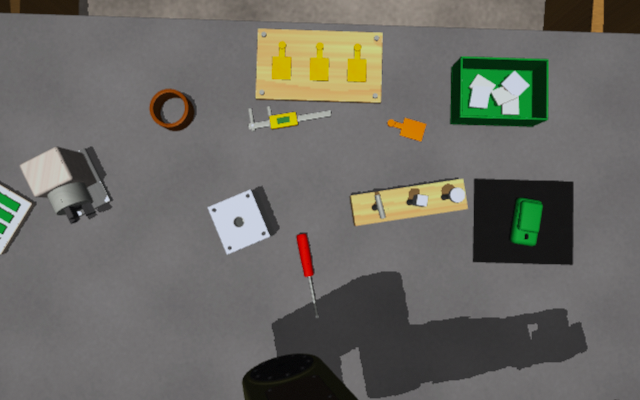

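The square gauge is in the middle socket (top ≈ (420,200), scene ≈ (230,212)). The box hole is at top ≈ (239,221) and scene ≈ (368,163).

```bash
cat > h.py <<'E'
import numpy as np,cv2
def load(p):return dict(np.load(p))
def ray(c,u,v):
    d=c["T"][:3,:3]@np.linalg.inv(c["camera_matrix"])@[u,v,1.]
    return c["T"][:3,3],d
def plane(c,u,v,z):
    o,d=ray(c,u,v);return o+d*(z-o[2])/d[2]
def tri(c1,p1,c2,p2):
    A=[];b=[]
    rs=[ray(c1,*p1),ray(c2,*p2)]
    M=np.zeros((3,3));B=np.zeros(3)
    for o,d in rs:
        d=d/np.linalg.norm(d);P=np.eye(3)-np.outer(d,d);M+=P;B+=P@o
    X=np.linalg.solve(M,B)
    gap=max(np.linalg.norm((np.eye(3)-np.outer(d,d)/(d@d))@(X-o)) for o,d in rs)
    return X,gap
def proj(c,X):
    T=np.linalg.inv(c["T"]);p=c["camera_matrix"]@(T[:3,:3]@X+T[:3,3]);return p[:2]/p[2]
E
python3 - <<'E'
from h import *
t=load("pics/top0.npz");s=load("pics/scene0.npz")
def hole(c,u0,v0,r):
    g=cv2.cvtColor(c["color"],cv2.COLOR_RGB2GRAY).astype(float)[v0-r:v0+r+1,u0-r:u0+r+1]
    w=np.clip(np.percentile(g,80)-25-g,0,None);m=(w>0).astype(np.uint8)
    n,l=cv2.connectedComponents(m);k=l[r-1:r+2,r-1:r+2].max();w=w*(l==k)
    V,U=np.mgrid[-r:r+1,-r:r+1];print("n",(l==k).sum());return u0+(U*w).sum()/w.sum(),v0+(V*w).sum()/w.sum()
a=hole(t,239,221,9);b=hole(s,368,163,8);print(a,b,tri(t,a,s,b),plane(t,*a,95),plane(s,*b,95))
tiles=[]
for c,(u,v) in((t,(420,195)),(s,(230,225)),(t,(239,221)),(s,(368,175))):
    tiles.append(cv2.resize(c["color"][v-30:v+30,u-40:u+40,::-1],None,fx=5,fy=5,interpolation=cv2.INTER_NEAREST))
cv2.imwrite("pics/m.png",np.vstack([np.hstack(tiles[:2]),np.hstack(tiles[2:])]))
P=lambda c,u,v:(c["T"]@np.r_[np.linalg.inv(c["camera_matrix"])@[u,v,1]*c["range_z"][v,u],1])[:3].round(1)
print(P(t,421,201),P(t,230,210),P(s,229,208),P(s,355,160))
E
```

```text
n 99
n 47
(np.float64(237.98600492419334), np.float64(221.62239212129066)) (np.float64(368.20839978734716), np.float64(162.85991493886232)) (array([482.14505825, 162.1957279 ,  92.83787786]), np.float64(0.042723096922982325)) [482.17298298 161.70849521  95.        ] [484.3808281  160.37506228  95.        ]
[ 534.5 -213.9  168.1] [506.7 179.9  94.3] [ 541.7 -212.8  169.4] [457.4 139.7  94.2]
```

View pics/m.png

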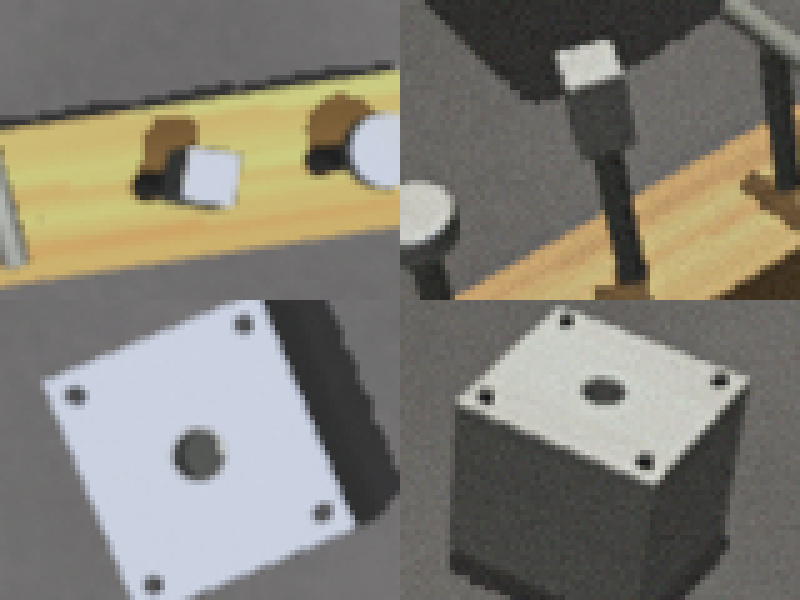

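The montage shows the white head-top face at about (422,201) in top and (228,208) in scene, and the hole as a clean dark disc in both. Next: the head's centre and yaw.

```bash
cat >> h.py <<'E'
def blob(c,u0,v0,r,th):
    g=cv2.resize(cv2.cvtColor(c["color"],cv2.COLOR_RGB2HSV),None,fx=8,fy=8,interpolation=cv2.INTER_LINEAR)
    u=lambda x:int((x+.5)*8)
    m=((g[...,2]>th)&(g[...,1]<70)).astype(np.uint8)
    k=np.zeros_like(m);k[u(v0-r):u(v0+r),u(u0-r):u(u0+r)]=1;m*=k
    cs,_=cv2.findContours(m,0,2);q=max(cs,key=cv2.contourArea)
    M=cv2.moments(q);f=lambda p:(np.array(p)+.5)/8-.5
    return f([M["m10"]/M["m00"],M["m01"]/M["m00"]]),f(cv2.boxPoints(cv2.minAreaRect(q))),q
E
python3 - <<'E'
from h import *
t=load("pics/top0.npz");s=load("pics/scene0.npz")
print([t["color"][v,u].tolist() for u,v in((421,201),(414,201),(418,206))],s["color"][208,228])
a,bx,_=blob(t,422,201,10,150);b,bs,_=blob(s,228,208,9,140)
X,g=tri(t,a,s,b);print(a,b,X,g,plane(t,*a,170),plane(s,*b,170))
C=np.array([plane(t,*p,170) for p in bx]);e=np.diff(np.vstack([C,C[:1]]),axis=0)[:,:2];print(np.linalg.norm(e,axis=1),np.degrees(np.arctan2(e[:,1],e[:,0])))
for z in (170,):
    print("depth pts")
P=[]
for c,q in((t,bx),(s,bs)):
    u0,v0=q.min(0);u1,v1=q.max(0)
    for v in range(int(v0)-2,int(v1)+3):
        for u in range(int(u0)-2,int(u1)+3):
            z=c["range_z"][v,u]
            if z>0:
                p=(c["T"]@np.r_[np.linalg.inv(c["camera_matrix"])@[u,v,1]*z,1])[:3]
                if 160<p[2]<180:P.append(p)
    A=np.array(P);print(len(A),np.median(A,0),A.mean(0));P=[]
# shank foot & stand edges
for p in((352,194),(467,179)):print(plane(t,*p,50))
E
```

```text
[[202, 209, 224], [50, 51, 51], [154, 141, 95]] [198 199 188]
[422.15165608 199.8072147 ] [227.25356923 207.39892311] [ 537.16295141 -215.40369418  168.63046926] 0.6876183405012063 [ 536.83466986 -215.7150492   170.        ] [ 539.05358394 -215.17048076  170.        ]
[23.86901634 22.30841042 23.87259064 22.28510905] [ -9.17327522 -98.71159243 170.77086644  81.27972954]
depth pts
130 [ 538.17509136 -214.91425929  169.40038722] [ 537.61365049 -214.82591071  169.26853828]
130 [ 542.03598666 -214.88145899  169.03931999] [ 541.12392374 -214.8233103   168.00700962]
[550.78441249 -85.19433981  50.        ]
[ 592.36479058 -347.00125631   50.        ]
```

```bash
python3 -m creep '.82 -.35 0 0 0 0;.82 -.35 0 0 0 0;.82 -.35 0 0 0 0;.82 -.35 0 0 0 0;.82 -.35 0 0 0 0;.82 -.35 0 0 0 0;.82 -.35 0 0 0 0;.82 -.35 0 0 0 0;.82 -.35 0 0 0 0;.82 -.35 0 0 0 0;.82 -.35 0 0 0 0;.82 -.35 0 0 0 0;.82 -.35 0 0 0 0;.82 -.35 0 0 0 0' 0
python3 -m creep '0 0 0 0 0 -.052;0 0 0 0 0 -.052;0 0 0 0 0 -.052;0 0 0 0 0 -.052;0 0 0 0 0 -.052;0 0 0 0 0 -.052;0 0 0 0 0 -.051;0 0 0 0 0 0;0 0 0 0 0 0;0 0 0 0 0 0'; python3 -c "
from cell import manip
print(manip.read_state())"
```

```text
clock: 1.85
eef_pos: [539.0, -214.7, 205.1]
eef_rot: [-3.141, 0.001, 0.276]
wrist_force: [0.5, -1.4, 0.6]
finger_gap: 93.8
finger_force: 0.0
clock: 3.1
eef_pos: [538.2, -215.6, 205.4]
eef_rot: [-3.141, -0.0, 1.414]
wrist_force: [-0.7, -0.4, 0.8]
finger_gap: 93.9
finger_force: 0.0
{'clock': 3.1, 'joints': array([-4.44164059e-01,  3.66600526e-01,  1.43271301e+00, -1.82614012e-05,
        1.34244993e+00, -2.87493039e-01]), 'qd': array([ 0.00157113, -0.00215461, -0.0005099 , -0.00020836,  0.00111389,
       -0.01049014]), 'effort': array([ 5.25986361e-04, -5.71880794e+01, -3.55182302e+01,  6.52449019e-02,
        3.71101568e-02,  5.35503484e-02]), 'eef_pos': array([ 538.18991542, -215.58490651,  205.36695733]), 'eef_rot': array([-3.14142381e+00, -3.13757388e-05,  1.41412944e+00]), 'wrist_force': array([-0.67295634, -0.42291696,  0.7635634 ]), 'moment': array([-0.04381524, -0.1006593 ,  0.0438218 ]), 'finger_force': 0.0, 'finger_gap': 93.90842409006605}
```

```bash
python3 -m creep '0 0 .31 0 0 0;0 0 .31 0 0 0;0 0 .31 0 0 0;0 0 .31 0 0 0;0 0 .31 0 0 0;0 0 .31 0 0 0;0 0 0 0 0 0;0 0 0 0 0 0'
python3 -m creep '0 0 0 0 0 0;0 0 0 0 0 0;0 0 0 0 0 0;0 0 0 0 0 0;0 0 0 0 0 0;0 0 0 0 0 0;0 0 0 0 0 0;0 0 0 0 0 0;0 0 0 0 0 0;0 0 0 0 0 0;0 0 0 0 0 0;0 0 0 0 0 0' 1 25; python3 -c "
from cell import manip
import cv2,numpy as np
print(manip.read_state())
im=[]
for n in('scene','top'):
    c=manip.camera(n);np.savez(f'pics/{n}1.npz',**c);im.append(c['color'][...,::-1])
a=cv2.resize(im[0][150:270,170:290],(400,400));b=cv2.resize(im[1][140:260,360:480],(400,400));cv2.imwrite('pics/g1.png',np.hstack([a,b]))"
```

```text
clock: 4.1
eef_pos: [538.4, -215.6, 131.4]
eef_rot: [3.141, 0.0, 1.416]
wrist_force: [0.1, -0.2, 0.7]
finger_gap: 94.1
finger_force: 0.0
clock: 5.6
eef_pos: [538.2, -215.6, 131.1]
eef_rot: [-3.142, 0.0, 1.416]
wrist_force: [-1.6, -1.0, 0.0]
finger_gap: 21.8
finger_force: 25.0
{'clock': 5.6, 'joints': array([-4.44154888e-01,  4.34146150e-01,  1.51761677e+00, -7.23169617e-05,
        1.18985568e+00, -2.89474137e-01]), 'qd': array([ 0.00216196, -0.0010689 ,  0.00184481, -0.0002677 , -0.00072379,
       -0.00036902]), 'effort': array([ 5.37344087e-01, -5.85458815e+01, -3.32843721e+01,  4.05861922e-01,
       -5.59563946e-02,  7.58073184e-04]), 'eef_pos': array([ 538.21251746, -215.60457474,  131.05553921]), 'eef_rot': array([-3.14154862e+00,  5.69330654e-05,  1.41614247e+00]), 'wrist_force': array([-1.56065317, -0.99607036,  0.02651892]), 'moment': array([-0.26023843,  0.10917431,  0.00752634]), 'finger_force': 24.96243953704834, 'finger_gap': 21.826369441499608}
```

View pics/g1.png

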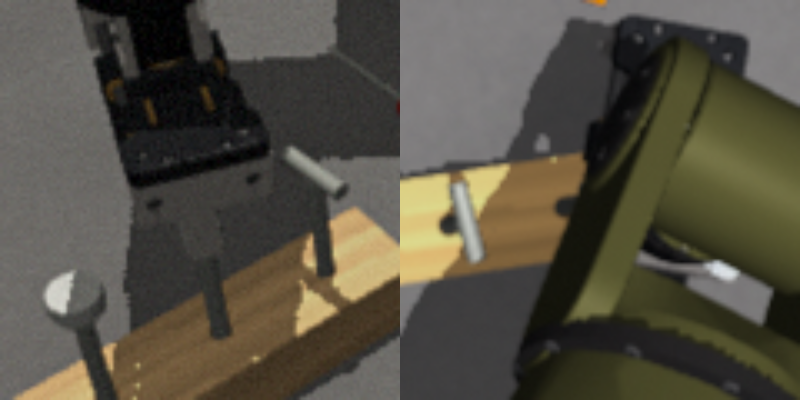

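The grip is good: the gap is 21.8 mm and the neighbouring gauges are undisturbed. Lifting high enough to clear the tee gauge.

```bash
python3 -m creep '0 0 -.1 0 0 0;0 0 -.2 0 0 0;0 0 -.2 0 0 0;0 0 -.2 0 0 0;0 0 -.2 0 0 0;0 0 -.2 0 0 0;0 0 -.3 0 0 0;0 0 -.4 0 0 0;0 0 -.5 0 0 0;0 0 -.5 0 0 0;0 0 -.5 0 0 0;0 0 -.5 0 0 0;0 0 -.5 0 0 0;0 0 -.4 0 0 0;0 0 -.2 0 0 0;0 0 0 0 0 0;0 0 0 0 0 0;0 0 0 0 0 0'; python3 -c "
from cell import manip
import cv2,numpy as np
print(manip.read_state())
im=[]
for n in('scene','top'):
    c=manip.camera(n);np.savez(f'pics/{n}2.npz',**c);im.append(c['color'][...,::-1])
cv2.imwrite('pics/g2.png',im[0])"
```

```text
clock: 7.95
eef_pos: [538.2, -215.5, 326.5]
eef_rot: [-3.141, -0.0, 1.416]
wrist_force: [0.1, 0.0, -1.3]
finger_gap: 22.0
finger_force: 25.0
{'clock': 7.95, 'joints': array([-4.44112370e-01,  3.12224399e-01,  1.22932387e+00, -3.04322722e-06,
        1.60098344e+00, -2.89506379e-01]), 'qd': array([-0.00054694, -0.00139826, -0.00302567,  0.00101678,  0.00318943,
       -0.0004396 ]), 'effort': array([ 2.04711068e-03, -5.69859910e+01, -3.81305909e+01,  6.71875058e-02,
        3.71795311e-02, -3.19807068e-04]), 'eef_pos': array([ 538.15557549, -215.5310265 ,  326.46030227]), 'eef_rot': array([-3.14069181e+00, -2.65165797e-04,  1.41619013e+00]), 'wrist_force': array([ 0.12346102,  0.02235828, -1.34947778]), 'moment': array([-0.02969475, -0.12454068, -0.0526827 ]), 'finger_force': 24.96118873357773, 'finger_gap': 21.99500887918354}
```

View pics/g2.png

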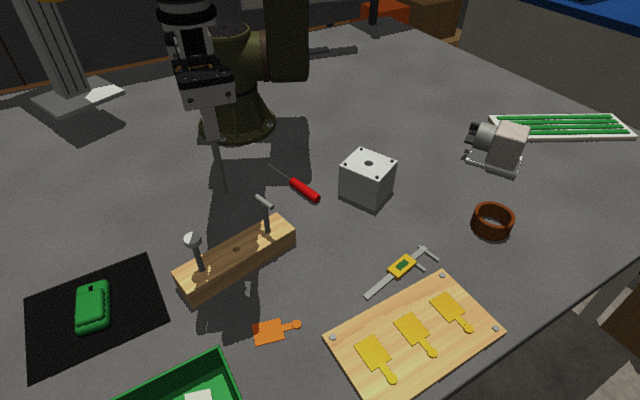

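The rod hangs from the gripper with its tip at about (225,193), and the other two gauges are still in their sockets. Moving over the box.

```bash
python3 -m creep '.4 -.1 0 0 0 0;.65 -.2 0 0 0 0;.65 -.2 0 0 0 0;.65 -.2 0 0 0 0;.65 -.2 0 0 0 0;.65 -.2 0 0 0 0;.65 -.2 0 0 0 0;.65 -.2 0 0 0 0;.65 -.2 0 0 0 0;.65 -.2 0 0 0 0;.65 -.2 0 0 0 0;.65 -.2 0 0 0 0;.65 -.2 0 0 0 0;.65 -.2 0 0 0 0;.25 -.1 0 0 0 0;0 0 0 0 0 0;0 0 0 0 0 0'
python3 -m creep '0 0 .3 0 0 0;0 0 .4 0 0 0;0 0 .4 0 0 0;0 0 .4 0 0 0;0 0 .4 0 0 0;0 0 .2 0 0 0;0 0 0 0 0 0;0 0 0 0 0 0;0 0 0 0 0 0'; python3 -c "
from cell import manip
import cv2,numpy as np
print(manip.read_state())
im=[]
for n in('scene','top'):
    c=manip.camera(n);np.savez(f'pics/{n}3.npz',**c);im.append(c['color'][...,::-1])
a=cv2.resize(im[0][80:200,308:428],(400,400),interpolation=0);b=cv2.resize(im[1][160:280,180:300],(400,400),interpolation=0);cv2.imwrite('pics/g3.png',np.hstack([a,b]))"
```

```text
clock: 10.18
eef_pos: [483.7, 160.8, 327.1]
eef_rot: [3.142, 0.0, 1.416]
wrist_force: [0.6, 0.0, -1.1]
finger_gap: 21.8
finger_force: 25.0
clock: 11.3
eef_pos: [483.8, 161.4, 243.5]
eef_rot: [3.141, -0.0, 1.416]
wrist_force: [-0.3, -0.9, -0.7]
finger_gap: 22.0
finger_force: 25.0
{'clock': 11.3, 'joints': array([2.50132002e-01, 1.81575876e-01, 1.57821139e+00, 1.78212045e-05,
       1.38092596e+00, 4.04723524e-01]), 'qd': array([-3.26838389e-04,  2.08851987e-03,  2.28063343e-03, -4.84216975e-04,
       -1.28967703e-03, -8.95996838e-05]), 'effort': array([-7.46027363e-04, -4.77295303e+01, -3.67414355e+01,  7.42401090e-02,
       -1.38825961e-02, -2.35221059e-04]), 'eef_pos': array([483.79675835, 161.38209571, 243.54877108]), 'eef_rot': array([ 3.14079117e+00, -3.62376347e-04,  1.41620159e+00]), 'wrist_force': array([-0.25287887, -0.86902389, -0.68234036]), 'moment': array([-0.0742551 , -0.04284151,  0.00613837]), 'finger_force': 24.961094856262207, 'finger_gap': 21.95164781809873}
```

View pics/g3.png

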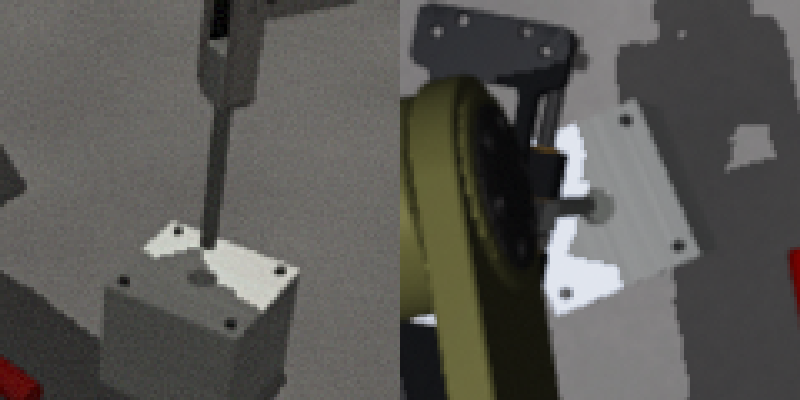

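The rod hangs above the box with its tip at scene ≈ (370,154), just above the hole at (368,163). In top the shank is in line with the hole at (239,222). Next: rod axis against the hole axis in both views.

```bash
cat > ax.py <<'E'
from h import *
import sys
def cloud(c):
    V,U=np.mgrid[:400,:640];z=c["range_z"]
    p=np.stack([U,V,np.ones_like(U)],-1)@np.linalg.inv(c["camera_matrix"]).T*z[...,None]
    W=p@c["T"][:3,:3].T+c["T"][:3,3];W[z==0]=-999;return W
H={"scene":np.array([484.38,160.38,95]),"top":np.array([482.17,161.71,95])}
def run(k,z0,z1):
    # per image line, offset in mm of rod centre from projected vertical through the hole (same view's own hole)
    out={}
    for n in("scene","top"):
        c=load(f"pics/{n}{k}.npz");W=cloud(c);h=H[n]
        m=(abs(W[...,0]-h[0])<14)&(abs(W[...,1]-h[1])<14)&(W[...,2]>z0)&(W[...,2]<z1)
        vs,us=np.nonzero(m);R=[]
        ln,cr=(vs,us) if n=="scene" else (us,vs)
        for l in np.unique(ln):
            q=cr[ln==l]
            if len(q)<3:continue
            ctr=q.mean();uv=(ctr,l) if n=="scene" else (l,ctr)
            z=np.median(W[vs[ln==l],us[ln==l],2])
            # vertical line through hole at this image line
            zz=np.linspace(40,320,561);P=np.array([proj(c,np.r_[h[:2],a]) for a in zz])
            i=np.argmin(abs(P[:,1 if n=="scene" else 0]-l));e=ctr-P[i,0 if n=="scene" else 1]
            dep=c["range_z"][vs[ln==l],us[ln==l]].mean();R.append((zz[i],e*dep/c["camera_matrix"][0,0],len(q)))
        R=np.array(R);out[n]=R
        print(n,len(R));
        if len(R)>3:
            f=np.polyfit(R[:,0],R[:,1],1);print(" offset mm at z=95:%.2f z=125:%.2f mean %.2f at %.0f slope %.4f"%(np.polyval(f,95),np.polyval(f,125),np.median(R[:,1]),R[:,0].mean(),f[0]),"w",R[:,2].astype(int).tolist(),R[:,1].round(1).tolist())
run(sys.argv[1],float(sys.argv[2]),float(sys.argv[3]))
E
python3 ax.py 3 112 235
```

```text
scene 42
 offset mm at z=95:1.52 z=125:1.47 mean 1.36 at 179 slope -0.0019 w [3, 5, 5, 5, 5, 5, 5, 6, 6, 6, 5, 5, 5, 5, 5, 5, 6, 6, 5, 5, 5, 5, 5, 5, 5, 6, 6, 5, 5, 5, 5, 5, 5, 5, 5, 6, 5, 5, 5, 5, 5, 3] [1.2, 0.8, 1.0, 1.3, 1.5, 1.7, 2.0, 1.1, 1.4, 1.7, 0.8, 1.0, 1.3, 1.6, 1.8, 2.0, 1.2, 1.4, 0.5, 0.8, 1.0, 1.3, 1.6, 1.9, 2.1, 1.2, 1.5, 0.6, 0.8, 1.1, 1.4, 1.6, 1.9, 2.2, 2.4, 1.5, 0.6, 0.8, 1.1, 1.4, 1.7, 1.9]
top 11
 offset mm at z=95:-2.20 z=125:-2.11 mean -1.81 at 142 slope 0.0028 w [6, 6, 6, 6, 5, 6, 6, 6, 6, 5, 3] [-1.8, -1.7, -1.5, -1.4, -2.2, -3.1, -2.9, -2.8, -2.6, -1.5, -1.3]
```

```bash
python3 -m creep '-.02 -.04 0 0 0 0;0 0 0 0 0 0;0 0 0 0 0 0;0 0 0 0 0 0;0 0 0 0 0 0'
python3 - <<'E'
from h import *
from cell import manip
for n in("scene","top"):
    c=load(f"pics/{n}0.npz");u,v,r,th=(368,165,32,140) if n=="scene" else (239,221,36,150)
    a,bx,q=blob(c,u,v,r,th)
    hull=cv2.convexHull(q)
    W=np.array([plane(c,*((p[0]+.5)/8-.5),95)[:2] for p in hull],np.float32)
    (cx,cy),sz,an=cv2.minAreaRect(W);print(n,"box rect",cx,cy,sz,an)
    # filled-face centroid on the plane
    g=cv2.GaussianBlur(cv2.cvtColor(c["color"],cv2.COLOR_RGB2GRAY),(0,0),.01) if 0 else cv2.cvtColor(c["color"],cv2.COLOR_RGB2GRAY)
    G=cv2.resize(g,None,fx=8,fy=8,interpolation=cv2.INTER_CUBIC)
    for thr in(110,130,150):
        m=np.zeros_like(G);cv2.fillConvexPoly(m,hull,1)
        d=((G<thr)&(m>0)).astype(np.uint8);cs,_=cv2.findContours(d,0,2)
        out=[]
        for k in cs:
            A=cv2.contourArea(k)
            if A<100:continue
            M=cv2.moments(k);p=(np.array([M["m10"],M["m01"]])/M["m00"]+.5)/8-.5
            X=plane(c,*p,95)[:2]
            if np.hypot(*(X-[cx,cy]))<60 and A<9000:out.append((round(A),*X.round(1)))
        print(thr,out)
    c=manip.camera(n);np.savez(f"pics/{n}4.npz",**c)
E
python3 ax.py 4 112 235
```

```text
clock: 12.02
eef_pos: [481.9, 160.8, 243.0]
eef_rot: [-3.142, -0.0, 1.416]
wrist_force: [-0.4, 0.4, -1.8]
finger_gap: 21.9
finger_force: 25.0
scene box rect 482.9230651855469 161.6518096923828 (111.62952423095703, 102.77751922607422) 24.4162540435791
110 [(456, np.float64(539.0), np.float64(144.8)), (372, np.float64(458.6), np.float64(108.2)), (1826, np.float64(484.5), np.float64(160.4)), (370, np.float64(506.4), np.float64(215.8))]
130 [(571, np.float64(538.8), np.float64(144.9)), (479, np.float64(458.5), np.float64(108.3)), (2130, np.float64(484.4), np.float64(160.4)), (480, np.float64(506.2), np.float64(215.9))]
150 [(714, np.float64(538.7), np.float64(145.0)), (172, np.float64(542.0), np.float64(165.7)), (482, np.float64(505.7), np.float64(116.1)), (610, np.float64(458.3), np.float64(108.3)), (2434, np.float64(484.3), np.float64(160.5)), (626, np.float64(506.0), np.float64(216.2)), (1642, np.float64(450.3), np.float64(187.1))]
top box rect 482.397705078125 161.36407470703125 (112.44314575195312, 101.61419677734375) 24.450042724609375
110 [(354, np.float64(426.2), np.float64(178.4
[... 793 characters left out ...]
oat64(539.2), np.float64(143.7)), (453, np.float64(533.0), np.float64(185.1))]
scene 42
 offset mm at z=95:-0.50 z=125:-0.45 mean -0.35 at 179 slope 0.0016 w [3, 6, 6, 5, 5, 5, 5, 5, 5, 6, 6, 6, 5, 5, 5, 5, 5, 5, 6, 6, 6, 5, 5, 5, 5, 5, 5, 5, 6, 5, 5, 5, 5, 5, 5, 5, 5, 6, 5, 5, 5, 3] [0.5, -0.3, -0.1, -1.0, -0.7, -0.5, -0.2, -0.0, 0.2, -0.6, -0.4, -0.1, -1.0, -0.7, -0.5, -0.2, 0.0, 0.3, -0.6, -0.3, -0.1, -1.0, -0.8, -0.5, -0.2, 0.0, 0.3, 0.6, -0.4, -1.3, -1.0, -0.8, -0.5, -0.2, 0.1, 0.3, 0.6, -0.3, -1.3, -1.0, -0.7, -0.5]
top 11
 offset mm at z=95:-0.71 z=125:-0.28 mean -0.26 at 142 slope 0.0146 w [4, 6, 6, 6, 5, 6, 6, 6, 6, 5, 4] [1.9, 0.2, 0.4, 0.5, -0.3, -1.1, -0.9, -0.8, -0.6, 0.6, -0.3]
```

```bash
python3 -m creep '0 0 .1 0 0 0;0 0 .1 0 0 0;0 0 .1 0 0 0;0 0 .1 0 0 0;0 0 .1 0 0 0;0 0 .1 0 0 0;0 0 .1 0 0 0;0 0 .1 0 0 0;0 0 0 0 0 0;0 0 0 0 0 0;0 0 0 0 0 0;0 0 0 0 0 0'
python3 - <<'E'
from cell import manip
import cv2,numpy as np
im=[]
for n in('scene','top'):
    c=manip.camera(n);np.savez(f'pics/{n}5.npz',**c);im.append(c['color'][...,::-1])
a=cv2.resize(im[0][100:200,318:418],(400,400),interpolation=0);b=cv2.resize(im[1][170:270,190:290],(400,400),interpolation=0);cv2.imwrite('pics/g5.png',np.hstack([a,b]))
E
python3 ax.py 5 102 205
```

```text
clock: 13.62
eef_pos: [482.0, 160.8, 211.1]
eef_rot: [3.141, -0.0, 1.416]
wrist_force: [0.5, 0.8, -1.6]
finger_gap: 22.1
finger_force: 25.0
scene 37
 offset mm at z=95:0.05 z=125:-0.15 mean -0.35 at 153 slope -0.0067 w [3, 5, 5, 5, 5, 5, 6, 6, 6, 5, 5, 5, 5, 5, 5, 5, 6, 5, 5, 5, 5, 5, 5, 5, 5, 6, 5, 5, 5, 5, 5, 5, 5, 5, 4, 4, 3] [-2.5, -0.7, -0.5, -0.2, 0.0, 0.3, -0.6, -0.3, -0.1, -1.0, -0.7, -0.5, -0.2, 0.0, 0.3, 0.6, -0.4, -1.3, -1.0, -0.8, -0.5, -0.2, 0.1, 0.3, 0.6, -0.3, -1.3, -1.0, -0.7, -0.5, -0.2, 0.0, 0.3, 0.6, -0.4, -0.0, 0.6]
top 9
 offset mm at z=95:-0.42 z=125:-0.03 mean -0.43 at 114 slope 0.0130 w [3, 4, 6, 6, 6, 6, 6, 5, 4] [1.7, 0.4, -0.9, -0.8, -0.6, -0.4, -0.3, -0.7, 0.1]
```

View pics/g5.png

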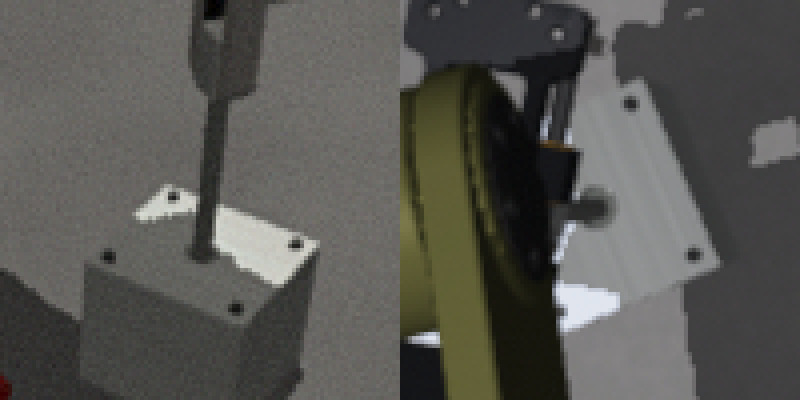

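The tip is inside the hole and centred in both views (scene tile (203,253), top tile (592,207)). The forces are only noise. Going on down, then feeling for the pad.

```bash
python3 -m creep '0 0 .1 0 0 0;0 0 .1 0 0 0;0 0 .1 0 0 0;0 0 .1 0 0 0;0 0 .1 0 0 0;0 0 .1 0 0 0;0 0 .1 0 0 0;0 0 0 0 0 0;0 0 0 0 0 0'
for i in 1 2 3; do python3 -c "
from cell import manip
for i in range(1):print(manip.read_state()['wrist_force'])"; done
python3 -m creep '0 0 .05 0 0 0;0 0 .05 0 0 0;0 0 0 0 0 0;0 0 0 0 0 0' | grep -E 'pos|wrist'
python3 -m creep '0 0 .05 0 0 0;0 0 .05 0 0 0;0 0 0 0 0 0;0 0 0 0 0 0' | grep -E 'pos|wrist'
```

```text
clock: 14.85
eef_pos: [482.0, 160.8, 183.2]
eef_rot: [3.141, -0.0, 1.416]
wrist_force: [0.4, -0.1, -1.5]
finger_gap: 22.0
finger_force: 25.0
[ 0.3686293  -0.13090259 -1.5199251 ]
[ 0.3686293  -0.13090259 -1.5199251 ]
[ 0.3686293  -0.13090259 -1.5199251 ]
eef_pos: [482.0, 160.8, 179.1]
wrist_force: [0.2, 0.9, -0.9]
eef_pos: [481.9, 160.8, 175.1]
wrist_force: [-0.6, -0.3, -1.7]
```

```bash
python3 -m creep '0 0 .04 0 0 0;0 0 .04 0 0 0;0 0 0 0 0 0;0 0 0 0 0 0' | grep -E 'pos|wrist'
python3 -m creep '0 0 .04 0 0 0;0 0 .04 0 0 0;0 0 0 0 0 0;0 0 0 0 0 0' | grep -E 'pos|wrist'
```

```text
eef_pos: [481.9, 160.8, 171.9]
wrist_force: [-0.0, -0.7, -1.6]
eef_pos: [481.9, 160.8, 168.7]
wrist_force: [0.2, 0.4, -0.3]
```

```bash
python3 -m creep '0 0 .04 0 0 0;0 0 0 0 0 0;0 0 0 0 0 0' | grep -E 'pos|wrist'
python3 -m creep '0 0 .04 0 0 0;0 0 0 0 0 0;0 0 0 0 0 0' | grep -E 'pos|wrist'
python3 -m creep '0 0 .04 0 0 0;0 0 0 0 0 0;0 0 0 0 0 0' | grep -E 'pos|wrist'
```

```text
eef_pos: [481.9, 160.8, 167.1]
wrist_force: [0.1, 0.2, -1.7]
eef_pos: [481.9, 160.8, 165.4]
wrist_force: [-0.4, -0.2, -1.3]
eef_pos: [481.9, 160.8, 163.8]
wrist_force: [0.4, 0.4, -1.9]
```

Still free (tip about 43 mm).

```bash
python3 -m creep '0 0 .04 0 0 0;0 0 .04 0 0 0;0 0 0 0 0 0' | grep -E 'pos|wrist'
python3 -m creep '0 0 .04 0 0 0;0 0 0 0 0 0;0 0 0 0 0 0' | grep -E 'pos|wrist'
```

```text
eef_pos: [482.0, 160.8, 160.7]
wrist_force: [-0.1, 0.2, 0.6]
eef_pos: [482.0, 160.8, 159.1]
wrist_force: [-0.2, 0.2, 0.4]
```

```bash
python3 -m creep '0 0 0 0 0 0' | grep -E 'pos|wrist'
```

```text
eef_pos: [482.0, 160.8, 159.1]
wrist_force: [-0.6, 0.3, 1.9]
```

Contact: the force is up about 2.5 N on the free value. I'll go 2 mm further and average several readings.

```bash
python3 -m creep '0 0 .03 0 0 0;0 0 .02 0 0 0;0 0 0 0 0 0;0 0 0 0 0 0' | grep -E 'pos|wrist'
for i in 1 2 3 4 5 6 7; do python3 -m creep '0 0 0 0 0 0' | grep -E 'wrist'; done
python3 - <<'E'
from cell import manip
import cv2,numpy as np
im=[]
for n in('scene','top'):
    c=manip.camera(n);np.savez(f'pics/{n}6.npz',**c);im.append(c['color'][...,::-1])
a=cv2.resize(im[0][100:220,318:438],(400,400),interpolation=0);b=cv2.resize(im[0][170:290,170:290],(400,400),interpolation=0);cv2.imwrite('pics/g6.png',np.hstack([a,b]))
s=manip.read_state();print(s['clock'],s['eef_rot'],s['moment'],s['finger_gap'])
E
python3 ax.py 6 102 155
```

```text
eef_pos: [482.0, 160.8, 157.1]
wrist_force: [0.3, 0.6, 2.5]
wrist_force: [0.4, 0.5, 2.9]
wrist_force: [-0.5, -0.8, 2.3]
wrist_force: [0.6, 0.2, 2.6]
wrist_force: [0.2, -0.4, 2.1]
wrist_force: [0.0, 0.2, 1.9]
wrist_force: [0.8, -0.2, 2.2]
wrist_force: [0.4, 0.2, 2.7]
20.325 [ 3.14158342e+00 -1.39364660e-05  1.41622786e+00] [-0.02276015 -0.18974385  0.00822737] 21.897876191922666
scene 16
 offset mm at z=95:0.07 z=125:-0.16 mean -0.22 at 126 slope -0.0076 w [4, 5, 5, 5, 5, 6, 5, 5, 5, 5, 5, 5, 4, 5, 4, 4] [-0.5, -0.2, 0.1, 0.3, 0.6, -0.3, -1.3, -1.0, -0.7, -0.5, -0.2, 0.0, 0.9, 0.6, -0.4, -0.0]
top 3
```

View pics/g6.png

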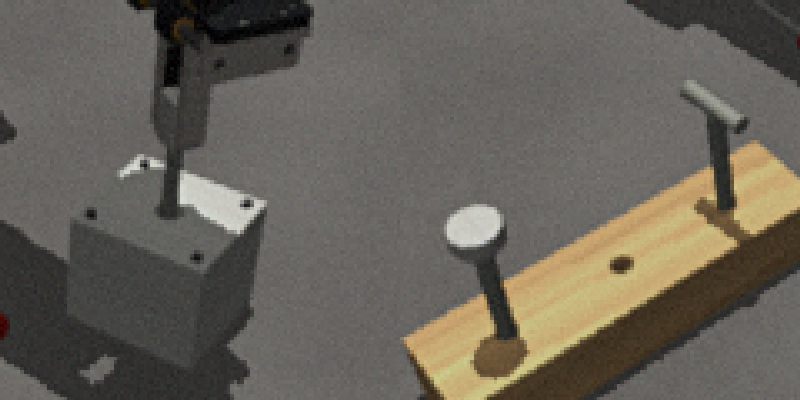

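The rod stands upright in the hole (tile (170,210)), and the other two gauges are in their sockets. The push is about 3.8 N, roughly 4 mm of the 14 mm travel, with no side force.

```bash
python3 -c "
from cell import manip
print(manip.sign_off())"
```

```text
the job is handed in; nothing more can be done
None
```

The job is handed in at about 20 s: the arm is still gripping the square-headed gauge, upright and centred in the hole to within about 0.5 mm, pressing the sprung pad at about 3.8 N (roughly 4 of its 14 mm travel), with the other two gauges still in their sockets.

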